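# Put the market stall's mixed-up goods back on their own stands

## Task

The honey jar, the preserve jar and the herb tin stand on one another's display stands: move each, upright, to the middle of the stand that has the colour of its lid. All three coloured stands are taken, so first park one product on the empty white stand to make room. Set everything down gently, never tip a product over, and leave the black tin and the blue pot where they are.

Things in the scene. Friction and masses are not known exactly. Their poses are not given: they have to be found in the camera images.
- honey_mid (a point): honey jar: round, amber glass with a white paper label and a YELLOW screw lid; 56 mm diameter, 60 mm tall, standing upright, about 0.24 kg; the point is its centre, 30 mm above its underside, z axis up along the jar
- preserve_mid (a point): preserve jar: round, dark red glass with a black label and a RED screw lid; 50 mm diameter, 54 mm tall, standing upright, about 0.18 kg; the point is its centre, 27 mm above its underside, z axis up along the jar
- herbs_mid (a point): herb tin: square steel tin with a white paper label and a GREEN lid; 48 x 48 mm, 60 mm tall, standing upright, about 0.15 kg; the point is its centre, 30 mm above its underside, z axis up, x and y axes square to its flat sides
- yellow_stand: YELLOW display stand, the place of the honey jar: a flat square block 90 x 90 mm, 14 mm thick, fixed to the counter; origin at the centre of its underside on the counter (its top is 14 mm higher), x and y axes along its edges, z up
- red_stand: RED display stand, the place of the preserve jar: a flat square block 90 x 90 mm, 14 mm thick, fixed to the counter; origin at the centre of its underside on the counter (its top is 14 mm higher), x and y axes along its edges, z up
- green_stand: GREEN display stand, the place of the herb tin: a flat square block 90 x 90 mm, 14 mm thick, fixed to the counter; origin at the centre of its underside on the counter (its top is 14 mm higher), x and y axes along its edges, z up
- spare_stand: plain WHITE display stand, the spare parking place, empty at the start and at the end: a flat square block 90 x 90 mm, 14 mm thick, fixed to the counter; origin at the centre of its underside on the counter (its top is 14 mm higher), x and y axes along its edges, z up
- tin_mid (a point): black preserved-goods tin with a brass band, a bystander standing loose on the bare counter: round, 66 mm diameter, 60 mm tall; the point is its centre, 30 mm above the counter
- pot_mid (a point): blue mustard pot with a cork, a bystander standing loose on the bare counter: round, 54 mm diameter, 76 mm tall with its cork; the point is its centre, 38 mm above the counter
Mind the look-alikes: they are no part of the job. What is shaped like the red_stand but pink is not meant.

How it is judged:
On the way:
1. one of the three products is set down, upright and released, on the white stand (((horizontal distance between honey_mid and spare_stand below 0.022 m and angle between honey_mid's own z axis and vertical below 0.15 rad and height (world z) of honey_mid between 0.038 and 0.05 m and contact force between the fingers and honey below 0.1 N and linear speed of honey below 0.02 m/s) or (horizontal distance between preserve_mid and spare_stand below 0.022 m and angle between preserve_mid's own z axis and vertical below 0.15 rad and height (world z) of preserve_mid between 0.035 and 0.047 m and contact force between the fingers and preserve below 0.1 N and linear speed of preserve below 0.02 m/s) or (horizontal distance between herbs_mid and spare_stand below 0.022 m and angle between herbs_mid's own z axis and vertical below 0.15 rad and height (world z) of herbs_mid between 0.038 and 0.05 m and contact force between the fingers and herbs below 0.1 N and linear speed of herbs below 0.02 m/s))), for 0.2 s.
At the end, for the whole second after the job is handed in: The honey jar stands on the yellow stand, the preserve jar on the red and the herb tin on the green, each upright (within 0.15 rad) on the stand's top, its centre within 15 mm of the stand's centre, released and at rest (horizontal distance between honey_mid and yellow_stand below 0.015 m and angle between each of honey_mid, preserve_mid, herbs_mid's own z axis and vertical below 0.15 rad and height (world z) of honey_mid between 0.038 and 0.05 m and contact force between the fingers and honey below 0.1 N and linear speed of each of honey, preserve, herbs below 0.02 m/s and horizontal distance between preserve_mid and red_stand below 0.015 m and height (world z) of preserve_mid between 0.035 and 0.047 m and contact force between the fingers and preserve below 0.1 N and horizontal distance between herbs_mid and green_stand below 0.015 m and height (world z) of herbs_mid between 0.038 and 0.05 m and contact force between the fingers and herbs below 0.1 N); the robot touches nothing.
It fails at once if the black tin is pushed away or tipped (distance of tin_mid from where it was at the start of the episode above 0.025 m or angle between tin_mid's own z axis and vertical above 0.5 rad).
It fails at once if the blue pot is pushed away or tipped (distance of pot_mid from where it was at the start of the episode above 0.025 m or angle between pot_mid's own z axis and vertical above 0.5 rad).
It fails at once if a product is tipped over (angle between any of honey_mid, preserve_mid, herbs_mid's own z axis and vertical above 0.7 rad).
It fails at once if a product is dropped (falls free of the fingers, more than 12 mm above where it stands on a stand) ((contact force between the fingers and honey below 0.05 N and height (world z) of honey_mid above 0.056 m and linear speed of honey above 0.3 m/s) or (contact force between the fingers and preserve below 0.05 N and height (world z) of preserve_mid above 0.053 m and linear speed of preserve above 0.3 m/s) or (contact force between the fingers and herbs below 0.05 N and height (world z) of herbs_mid above 0.056 m and linear speed of herbs above 0.3 m/s)).
It also fails if it takes over 104 s, if anything falls off the work surface, if the arm or the gripper's body presses on something with over 40 N, if the wrist force passes 120 N, or if a joint passes its speed limit or range.

## Robot

A 6-joint arm with a two-finger parallel gripper is mounted at the origin on the work surface. World frame = base frame: x ahead of the robot, y to its left, z up, the work surface at z = 0. Lengths are in m, angles in rad, forces in N, time in s.
With the tool pointing down it reaches from about 0.35 to 0.975 m from the base axis. Payload 7.1 kg.
Tool frame: the origin (TCP) lies on the centre line of the jaws, within the pads' length; the fingertips stand 14 mm ahead of it and the grasp point (between the pads) lies 5 mm behind it; z points along the fingers, y is the line along which they close (so a half turn about z gives the same grasp; the last joint's range is limited). The gripper opens to 88 mm and grips with 3 to 60 N. Pads are 20 mm wide; open, the fingers measure 115 mm over their backs; the gripper's body (75 mm by 178 mm) begins 61 mm behind the grasp point.
Start: joints at [-1.275, 0.423, 1.63, -0, 1.089, -0.019], TCP at [0.194, -0.594, 0.237] pointing down, gripper open.
Joint ranges: [-3, 3], [-0.9, 2.11], [0.09, 2.58], [-1.31, 4.45], [0.11, 2.69], [-2.54, 2.54]. Speed limits (rad/s): [2.39, 2.39, 3.01, 3.14, 3.14, 3.14].

## Interface

Orientations are given as a rotation vector (axis times angle).
In Python, from rig import arm gives the robot as it stands.
- The arm moves only by the shell command python3 -m pendant 'ROWS'. ROWS is text: rows parted by semicolons, each of 7 numbers parted by spaces: the shift along the tool's x, y, z in m, then the turn, a rotation vector about the tool's x, y, z in degrees, then the closure in counts, from 0 (fully open) to 255 (shut). In form: dx dy dz ax ay az jaw; .... A call has 1 to 10 rows; each row is the pose to reach, as a shift and turn from the pose commanded when the call began, along the tool's axes at that moment; what a row does not reach only later rows make up. A row lasts 1/12 s, in which the tool goes at most 41.7 mm and 7.16 degrees, less where a joint would pass 70% of its speed; a pose out of reach is approached as far as the arm can. A call with a gripper value outside its range is refused whole. The fingers move at their own pace and stop on an object; the grip force is fixed at half the most. Time passes only in rows, so rows that repeat a pose let the fingers close. It gives the time, the measured TCP pose, the force, the opening and the grip force at its end, in the units of the state.
- arm.sense(): the state, without advancing time (a new reading comes with each control period).
- arm.read_camera(name): name is "scene" or "side" or "wrist"; returns a dict with "pixels" (384x512x3 uint8, blue, green, red), "depth" (384x512 float32, m along the optical axis (not along the pixel's ray), 0 where there is no reading), "fx", "fy", "cx", "cy" (pixels), "k1" (the pictures are not rectified: a ray, as slopes to the right and down, at radius r is drawn at 1 + k1 r^2 times it, then the intrinsics apply), "R" (3x3) and "t" (3): a world point X has camera coordinates R X + t. Camera axes: x right, y down, z forward; pixel columns grow to the right and rows downward; lengths in m; the calibration is good to about 2 mm. A picture is of the moment at which its call begins.
- arm.close_job(): hands the job in; it is judged then, once.
The state is a dict: "t": time; "q": joint angles; "joint_vel": joint speeds; "joint_efforts": joint torques, N m; "position": TCP position; "tcp_rot": TCP orientation; "contact_force": force on the tool from outside, world axes, zero at the start; "ft_torque": the same for the moment, N m; "finger_gap": finger opening in m; "finger_force": force on a finger pad.
Only numpy, scipy, OpenCV 4.12 (cv2) and the standard library are available. Lean on these libraries where they do the work, as an engineer would, in place of code of your own. Each camera call takes 0.05 s, during which the arm holds its last target. There are 200 camera calls.

## Working session

There is one attempt and no reset: what is moved stays moved. The work goes in short steps, Python scripts to look and compute and a shell command to move; the robot and the scene stay as the last step left them, time stands still between calls to the robot, and variables do not carry over. Pictures are saved under pics/ and viewed, at most 14 in all, crops included, and the job is handed in when it is done.

```bash
ls; mkdir -p pics
python3 - <<'E'
from rig import arm
import cv2,numpy as np
s=arm.sense();print({k:np.round(v,3) for k,v in s.items()})
for n in("scene","side"):
    c=arm.read_camera(n);cv2.imwrite(f"pics/{n}0.png",c["pixels"]);np.savez(f"{n}0.npz",**c)
    print(n,c["fx"],c["cx"],c["cy"],c["k1"],np.round(-c["R"].T@c["t"],3),np.round(c["R"],2).tolist())
E
```

```text
pics
{'t': np.float64(0.0), 'q': array([-1.275,  0.424,  1.631, -0.   ,  1.089, -0.019]), 'joint_vel': array([-0.001, -0.   , -0.   ,  0.001, -0.001, -0.002]), 'joint_efforts': array([ 2.0000e-03, -5.4461e+01, -2.7366e+01,  6.4000e-02,  2.3000e-02,
       -0.0000e+00]), 'position': array([ 0.193, -0.594,  0.236]), 'tcp_rot': array([-3.101, -0.492,  0.   ]), 'contact_force': array([-0.222,  0.18 , -0.198]), 'ft_torque': array([ 0.01 , -0.004, -0.018]), 'finger_force': np.float64(0.0), 'finger_gap': np.float64(0.088)}
scene 439.66675833488495 254.66979580508868 206.49641402040493 -0.14379846605882984 [0.77  0.577 0.981] [[-0.87, 0.49, 0.01], [0.41, 0.73, -0.55], [-0.28, -0.48, -0.83]]
side 491.80141813210247 258.0714562901639 189.1766808944953 0.027078733286145268 [0.135 0.757 0.977] [[-0.91, -0.42, -0.0], [-0.32, 0.69, -0.65], [0.27, -0.59, -0.76]]
```

View pics/scene0.png

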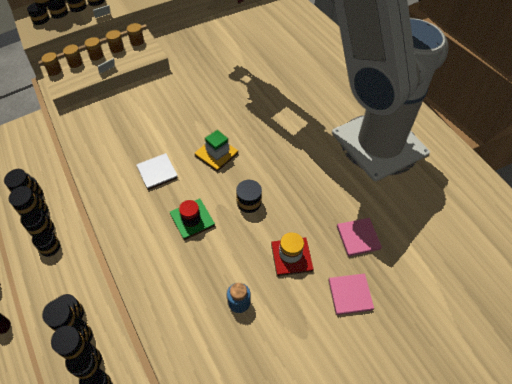

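View pics/side0.png

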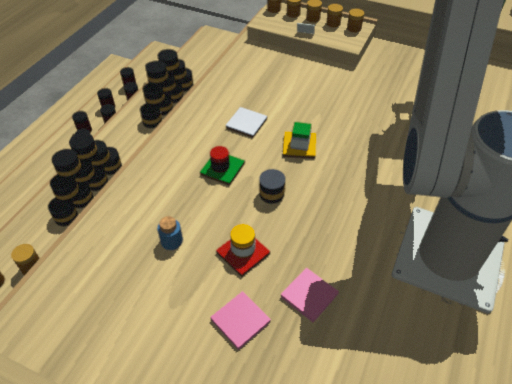

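The scene picture shows the herb tin on the yellow stand (217,150), the preserve jar on green (190,215) and the honey jar on red (292,250). White spare is at (157,171), black tin (249,196) and blue pot (238,297). Red-stand candidates: dark red square (292,256), pink squares at (358,237) and (350,294). The first is saturated red, so it fits; the two pink ones are decoys.

```bash
cat > h.py <<'E'
import cv2,numpy as np
def world(c):
    "world xyz per pixel from depth, and unit-depth rays in world"
    h,w=c["depth"].shape
    uv=np.stack(np.meshgrid(np.arange(w),np.arange(h)),-1).reshape(-1,1,2).astype(np.float64)
    K=np.array([[c["fx"],0,c["cx"]],[0,c["fy"],c["cy"]],[0,0,1.]])
    n=cv2.undistortPoints(uv,K,np.array([float(c["k1"]),0,0,0]),R=None).reshape(-1,2)
    ray=np.c_[n,np.ones(len(n))]@c["R"]; C=-c["R"].T@c["t"]
    return (C+ray*c["depth"].reshape(-1,1)).reshape(h,w,3),ray.reshape(h,w,3),C
HUE={"yellow":[(15,34)],"red":[(0,7),(174,180)],"green":[(45,85)]}
def mask(c,name):
    hsv=cv2.cvtColor(c["pixels"],cv2.COLOR_BGR2HSV);H,S,V=cv2.split(hsv)
    if name=="white": return (S<40)&(V>150)
    if name=="blue": return (H>95)&(H<115)&(S>110)&(V>40)
    if name=="black": return (V<80)
    return np.any([(H>=a)&(H<=b) for a,b in HUE[name]],0)&(S>190)&(V>60)
def biggest(m):
    n,l,st,_=cv2.connectedComponentsWithStats(m.astype(np.uint8),connectivity=8)
    return l==1+np.argmax(st[1:,4]) if n>1 else m
def at(c,m,z0,z1,plane,roi):
    W,ray,C=world(c); z=W[...,2]
    k=m&(z>z0)&(z<z1)&(W[...,0]>roi[0])&(W[...,0]<roi[1])&(W[...,1]>roi[2])&(W[...,1]<roi[3])
    k=biggest(k)
    P=C+ray*((plane-C[2])/ray[...,2])[...,None]
    return P[k][:,:2].astype(np.float32),np.median(z[k]) if k.any() else None,k
E
cat > m.py <<'E'
from h import *
import sys
ROI=(0.1,0.95,-0.6,0.6)
for n in("scene","side"):
    c=dict(np.load(f"{n}0.npz"))
    for s in("yellow","red","green","white"):
        p,z,k=at(c,mask(c,s),.006,.022,.014,ROI)
        r=cv2.minAreaRect(p);print(n,s,"stand",len(p),np.round(r[0],4),np.round(r[1],3),round(r[2],1),"z",round(z,4))
    for s,H,nm in(("yellow",.074,"honey"),("red",.068,"pres"),("green",.074,"herb")):
        p,z,k=at(c,mask(c,s),H-.007,H+.012,H,ROI)
        v,u=np.nonzero(k)
        r=cv2.minAreaRect(p);print(n,nm,len(p),np.round(r[0],4),np.round(r[1],3),round(r[2],1),"circ",np.round(np.r_[cv2.minEnclosingCircle(p)],4) if 0 else [np.round(x,4) for x in cv2.minEnclosingCircle(p)],"z",round(z,4),"px",u.mean().round(),v.mean().round())
    for s,H in(("black",.06),):
        p,z,k=at(c,mask(c,s),H-.006,H+.01,H,(0.2,.8,-.5,.5));v,u=np.nonzero(k)
        print(n,s,len(p),[np.round(x,4) for x in cv2.minEnclosingCircle(p)],z,u.mean().round(),v.mean().round())
    p,z,k=at(c,mask(c,"blue"),.02,.07,.05,(0.2,.8,-.5,.5));v,u=np.nonzero(k)
    print(n,"blue",len(p),[np.round(x,4) for x in cv2.minEnclosingCircle(p)],z,u.mean().round(),v.mean().round())
c=cv2.imread("pics/scene0.png")
cv2.imwrite("pics/crop0.png",cv2.resize(c[120:330,120:400],None,fx=2.8,fy=2.8,interpolation=cv2.INTER_CUBIC))
E
python3 m.py
```

```text
scene yellow stand 352 [ 0.4538 -0.1903] [0.09 0.09] 20.6 z 0.0133
scene red stand 265 [0.4706 0.185 ] [0.09  0.032] 76.5 z 0.0133Traceback (most recent call last):
  File "m.py", line 8, in <module>
    r=cv2.minAreaRect(p);print(n,s,"stand",len(p),np.round(r[0],4),np.round(r[1],3),round(r[2],1),"z",round(z,4))
                                                                                                      ~~~~~^^^^^
TypeError: type NoneType doesn't define __round__ method
```

Run:
```python
import cv2
c=cv2.imread("pics/scene0.png");h=cv2.cvtColor(c,cv2.COLOR_BGR2HSV)
for n,(u,v) in dict(greenst=(180,222),redst=(280,265),redst2=(303,266),redst3=(278,246),pink=(355,237),greenlid=(217,138),redlid=(190,208),yst=(205,155),white=(157,171),ylid=(291,240),wood=(330,180),pot=(238,305)).items():print(n,h[v,u])
cv2.imwrite("pics/crop0.png",cv2.resize(c[120:330,120:400],None,fx=2.8,fy=2.8,interpolation=cv2.INTER_CUBIC))
```

```text
greenst [ 64 132 168]
redst [  2 213 165]
redst2 [  2 224  58]
redst3 [  1 195 169]
pink [171 111 218]
greenlid [ 63 160 139]
redlid [  1 211 185]
yst [ 22 211 226]
white [ 90   1 234]
ylid [ 22 207 225]
wood [ 20  95 202]
pot [103 122  44]
```

View pics/crop0.png

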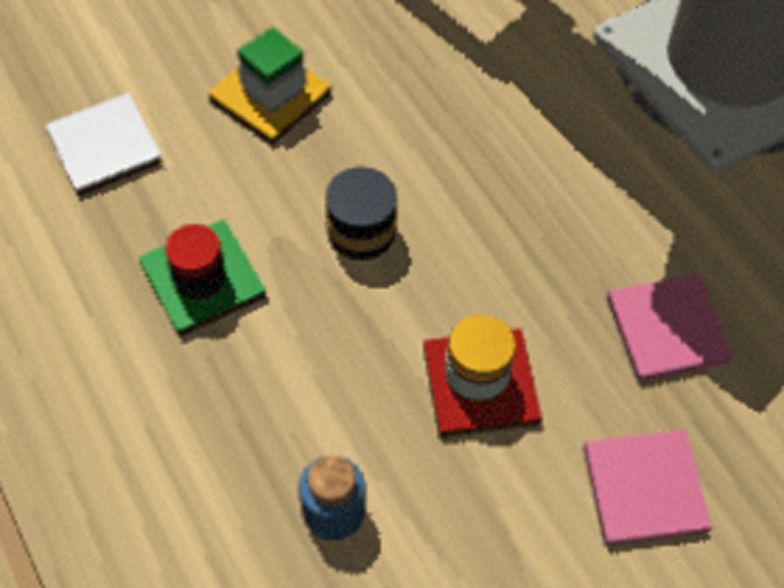

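The crop confirms the saturated red square under the honey jar (480,385 in the crop) is the red stand, and the two pink squares (670,325) and (645,485) are decoys. I'll relax the masks to allow for shadow.

```bash
python3 - <<'E'
s=open("h.py").read()
s=s.replace('&(S>190)&(V>60)','&(S>{"yellow":170,"red":170,"green":90}[name])&(V>28)')
s=s.replace('''    n,l,st,_=cv2.connectedComponentsWithStats(m.astype(np.uint8),connectivity=8)
    return l==1+np.argmax(st[1:,4]) if n>1 else m''','''    g=cv2.dilate(m.astype(np.uint8),np.ones((9,9)))  # joins parts split by an occluder
    n,l,st,_=cv2.connectedComponentsWithStats(g,connectivity=8)
    return m&(l==1+np.argmax([(m&(l==i)).sum() for i in range(1,n)])) if n>1 else m''')
open("h.py","w").write(s)
E
python3 m.py
```

```text
scene yellow stand 391 [ 0.4538 -0.1899] [0.092 0.093] 21.1 z 0.0132
scene red stand 651 [0.4397 0.197 ] [0.092 0.089] 68.2 z 0.013
scene green stand 596 [ 0.6078 -0.0227] [0.092 0.089] 89.4 z 0.013
scene white stand 806 [ 0.6282 -0.2162] [0.091 0.091] 87.8 z 0.0138
scene honey 399 [0.4425 0.1923] [0.053 0.055] 60.7 circ [array([0.4428, 0.1917]), np.float64(0.0293)] z 0.0731 px 292.0 243.0
scene pres 260 [ 0.6122 -0.0176] [0.05  0.046] 86.7 circ [array([ 0.6135, -0.0165]), np.float64(0.0271)] z 0.0671 px 189.0 208.0
scene herb 232 [ 0.451  -0.1864] [0.05  0.049] 13.5 circ [array([ 0.4503, -0.1871]), np.float64(0.0317)] z 0.0735 px 216.0 139.0
scene black 89 [array([0.6121, 0.2484]), np.float64(0.0204)] 0.058671240739467945 241.0 300.0
scene blue 170 [array([0.612 , 0.2426]), np.float64(0.03)] 0.05496744395872177 239.0 302.0
side yellow stand 411 [ 0.4482 -0.1903] [0.088 0.094] 20.6 z 0.0132
side red stand 700 [0.4355 0.1966] [0.091 0.092] 68.3 z 0.0134
side green stand 523 [ 0.6037 -0.0233] [0.094 0.091] 89.4 z 0.0131
side white stand 624 [ 0.6248 -0.2163] [0.089 0.089] 87.9 z 0.0131
side honey 415 [0.436  0.1928] [0.052 0.06 ] 26.9 circ [array([0.4367, 0.1931]), np.float64(0.0302)] z 0.073 px 242.0 235.0
side pres 209 [ 0.6083 -0.0175] [0.044 0.052] 27.2 circ [array([ 0.6069, -0.0177]), np.float64(0.0265)] z 0.067 px 219.0 153.0
side herb 222 [ 0.4449 -0.1868] [0.046 0.053] 15.5 circ [array([ 0.4447, -0.1869]), np.float64(0.0321)] z 0.0726 px 301.0 129.0
side black 95 [array([0.6007, 0.2467]), np.float64(0.0213)] 0.05909971990060314 166.0 232.0
side blue 248 [array([0.5958, 0.2439]), np.float64(0.0349)] 0.04836007554564209 171.0 237.0
```

```bash
cat > d.py <<'E'
# usage: d.py x y z yaw_deg -> row shift in tool axes from present pose
import sys,numpy as np
from rig import arm
from scipy.spatial.transform import Rotation as R
s=arm.sense();T=R.from_rotvec(s["tcp_rot"]);x,y,z,yaw=map(float,sys.argv[1:5])
G=R.from_euler("z",yaw,degrees=True)*R.from_euler("x",180,degrees=True)
print("shift mm",np.round(1000*T.inv().apply(np.array([x,y,z])-s["position"]),1),"turn",np.round(np.degrees((T.inv()*G).as_rotvec()),2),"now",np.round(s["position"],4),"yaw",np.round(np.degrees(np.arctan2(*T.as_matrix()[[1,0],0])),1),"q",np.round(s["q"],2),"t",round(float(s["t"]),2))
E
python3 d.py 0.560 -0.017 0.24 14.5
python3 - <<'E'
from h import *
for n in("scene","side"):
    c=dict(np.load(f"{n}0.npz"));W,_,_=world(c)
    k=(W[...,2]>.05)&(W[...,2]<.068)&(W[...,0]>.45)&(W[...,0]<.6)&(W[...,1]>-.1)&(W[...,1]<.15)
    k=biggest(k&(cv2.cvtColor(c["pixels"],cv2.COLOR_BGR2HSV)[...,1]<150)); p=W[k][:,:2].astype(np.float32);print(len(p),cv2.minEnclosingCircle(p),np.median(W[k][:,2]))
E
```

```text
shift mm [ 527.2 -434.9   -3.4] turn [-0.08  0.    3.54] now [ 0.1934 -0.5938  0.236 ] yaw 18.0 q [-1.27  0.42  1.63 -0.    1.09 -0.02] t 0.1
259 ((0.45320582389831543, 1.5236437320709229e-06), 0.0333283394575119) 0.05992368978486351
206 ((0.4555058479309082, -0.0004898309707641602), 0.033441297709941864) 0.05976762682394504
```

```bash
R="0.264 -0.217 0 0 0 0 0"; python3 -m pendant '0.264 -0.217 0 0 0 3.5 0;0.264 -0.217 0 0 0 3.5 0;0.264 -0.217 0 0 0 3.5 0;0.264 -0.217 0 0 0 3.5 0;0.264 -0.217 0 0 0 3.5 0;0.264 -0.217 0 0 0 3.5 0;0.264 -0.217 0 0 0 3.5 0;0.264 -0.217 0 0 0 3.5 0;0.264 -0.217 0 0 0 3.5 0;0.264 -0.217 0 0 0 3.5 0'; python3 d.py 0.560 -0.017 0.24 14.5
```

```text
t: 0.93
position: [0.3783, -0.3041, 0.2366]
tcp_rot: [-3.115, -0.404, 0.0]
contact_force: [0.7, -0.1, 0.1]
finger_gap: 0.0878
finger_force: 0.0
shift mm [ 248.9 -231.2   -3.4] turn [-0.03  0.01  0.28] now [ 0.3783 -0.3041  0.2366] yaw 14.8 q [-0.7   0.22  1.93  0.    0.99  0.61] t 0.93
```

```bash
python3 -m pendant '0.249 -0.231 0 0 0 0 0;0.249 -0.231 0 0 0 0 0;0.249 -0.231 0 0 0 0 0;0.249 -0.231 0 0 0 0 0;0.249 -0.231 0 0 0 0 0;0.249 -0.231 0 0 0 0 0;0.249 -0.231 0 0 0 0 0;0.249 -0.231 0 0 0 0 0;0.249 -0.231 0 0 0 0 0;0.249 -0.231 0 0 0 0 0'
python3 - <<'E'
from rig import arm
from h import *
c=arm.read_camera("wrist");cv2.imwrite("pics/w1.png",c["pixels"]);np.savez("w1.npz",**c)
C=-c["R"].T@c["t"];print(C,arm.sense()["position"])
E
```

```text
t: 1.77
position: [0.5616, -0.0197, 0.2363]
tcp_rot: [3.116, 0.401, -0.0]
contact_force: [-0.5, -0.7, -0.2]
finger_gap: 0.0879
finger_force: 0.0
[0.64255656 0.00219341 0.38372498] [ 0.56042949 -0.02089601  0.23610331]
```

View pics/w1.png

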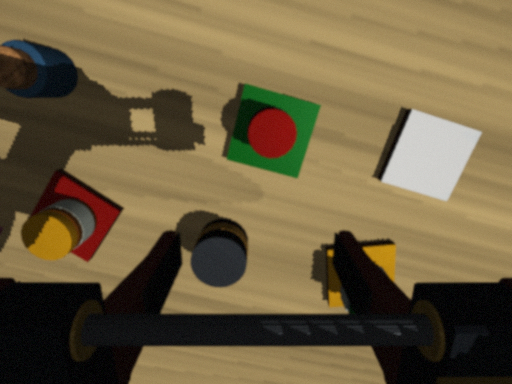

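Wrist view: preserve jar at (272,133) on the green stand, white stand (432,155), yellow stand with the herb tin hidden behind a finger (360,270), honey at (55,232) on red.

```bash
cat > w.py <<'E'
# usage: w.py file item...   measures stands and lids in a saved wrist picture
from h import *
import sys
c=dict(np.load(sys.argv[1]));ROI=(.1,.95,-.6,.6);W,_,_=world(c)
for i in sys.argv[2:]:
    if i in("white","yellow","red","green"): s,H=i,.014
    else: s,H={"honey":("yellow",.074),"pres":("red",.068),"herb":("green",.074)}[i]
    if i=="white":
        hsv=cv2.cvtColor(c["pixels"],cv2.COLOR_BGR2HSV);m=(hsv[...,1]<50)&(hsv[...,2]>120)
    else: m=mask(c,s)
    p,z,k=at(c,m,H-.007,H+.008,H,ROI)
    if z is None: print(i,"none");continue
    v,u=np.nonzero(k);r=cv2.minAreaRect(p);o,q=cv2.minEnclosingCircle(p)
    print(i,len(p),"rect",np.round(r[0],4),np.round(r[1],3),round(r[2],1),"circ",np.round(o,4),round(q,4),"z",round(float(z),4),"px",u.mean().round(),v.mean().round())
E
python3 w.py w1.npz white green red yellow pres honey; python3 d.py 0.609 -0.017 0.15 14.5
```

```text
white 5481 rect [ 0.6283 -0.2171] [0.091 0.089] 88.2 circ [ 0.6286 -0.2166] 0.063 z 0.0136 px 430.0 155.0
green 3648 rect [ 0.6077 -0.0254] [0.09  0.089] 89.4 circ [ 0.6077 -0.0253] 0.0619 z 0.0134 px 273.0 130.0
red 2258 rect [0.4403 0.1924] [0.09  0.092] 68.4 circ [0.4404 0.1919] 0.0617 z 0.0132 px 81.0 209.0
yellow 706 rect [ 0.4898 -0.2178] [0.072 0.035] 58.7 circ [ 0.4769 -0.2099] 0.0361 z 0.0134 px 383.0 256.0
pres 1818 rect [ 0.6122 -0.0212] [0.046 0.047] 14.7 circ [ 0.6122 -0.021 ] 0.0244 z 0.0673 px 271.0 132.0
honey 1919 rect [0.4433 0.1862] [0.054 0.059] 35.1 circ [0.4427 0.1853] 0.0299 z 0.0731 px 48.0 236.0
shift mm [48.1  8.4 86. ] turn [0.01 0.07 0.09] now [ 0.5604 -0.0209  0.2361] yaw 14.6 q [-0.06  0.33  1.77 -0.    1.04  1.26] t 1.82
```

```bash
python3 -m pendant '0.03 0.007 0 0 0 0 0;0.049 0.011 0.02 0 0 0 0;0.049 0.011 0.055 0 0 0 0;0.049 0.011 0.09 0 0 0 0;0.049 0.011 0.125 0 0 0 0;0.049 0.011 0.15 0 0 0 0;0.049 0.011 0.17 0 0 0 0;0.049 0.011 0.185 0 0 0 0;0.049 0.011 0.195 0 0 0 0;0.049 0.011 0.199 0 0 0 0'; python3 d.py 0.611 -0.0195 0.037 14.5
```

```text
t: 2.65
position: [0.609, -0.0206, 0.0362]
tcp_rot: [-3.117, -0.394, 0.005]
contact_force: [-0.6, -1.2, -0.4]
finger_gap: 0.0879
finger_force: 0.0
shift mm [ 2.2 -0.6 -0.8] turn [-0.04  0.16 -0.09] now [ 0.609  -0.0206  0.0362] yaw 14.4 q [-0.05  0.68  1.75 -0.    0.71  1.27] t 2.65
```

```bash
python3 -m pendant '0.002 0 0 0 0 0 40;0.002 0 0 0 0 0 80;0.002 0 0 0 0 0 100;0.002 0 0 0 0 0 120;0.002 0 0 0 0 0 140;0.002 0 0 0 0 0 160;0.002 0 0 0 0 0 160;0.002 0 0 0 0 0 160;0.002 0 0 0 0 0 160;0.002 0 0 0 0 0 160'; python3 d.py 0.611 -0.0195 0.15 14.5
```

```text
t: 3.48
position: [0.6132, -0.018, 0.0385]
tcp_rot: [3.116, 0.398, 0.002]
contact_force: [-0.3, -2.0, 6.9]
finger_gap: 0.0495
finger_force: 30.0
shift mm [  -2.4    0.9 -111.5] turn [ 0.04 -0.08  0.06] now [ 0.6132 -0.018   0.0385] yaw 14.6 q [-0.05  0.68  1.75 -0.    0.71  1.27] t 3.48
```

```bash
python3 -m pendant '0 0 -0.01 0 0 0 160;0 0 -0.03 0 0 0 160;0 0 -0.06 0 0 0 160;-0.004 0.025 -0.08 0 0 0 160;-0.01 0.055 -0.08 0 0 0 160;-0.015 0.088 -0.08 0 0 0 160;-0.021 0.121 -0.08 0 0 0 160;-0.027 0.154 -0.08 0 0 0 160;-0.031 0.18 -0.08 0 0 0 160;-0.034 0.195 -0.08 0 0 0 160'; python3 d.py 0.6275 -0.2165 0.0385 14.5
```

```text
t: 4.32
position: [0.6285, -0.2179, 0.118]
tcp_rot: [3.116, 0.394, 0.0]
contact_force: [-0.1, 0.2, -1.4]
finger_gap: 0.0497
finger_force: 30.0
shift mm [-0.6 -1.6 79.5] turn [ 0.02 -0.01 -0.07] now [ 0.6285 -0.2179  0.118 ] yaw 14.4 q [-0.35  0.62  1.6  -0.    0.92  0.97] t 4.32
```

```bash
python3 -m pendant '-0.001 -0.001 0.02 0 0 0 160;-0.001 -0.001 0.045 0 0 0 160;-0.001 -0.001 0.062 0 0 0 160;-0.001 -0.001 0.07 0 0 0 160;-0.001 -0.001 0.074 0 0 0 160;-0.001 -0.001 0.077 0 0 0 160;-0.001 -0.001 0.079 0 0 0 160;-0.001 -0.001 0.0795 0 0 0 160;-0.001 -0.001 0.0795 0 0 0 160'; python3 d.py 0.6275 -0.2165 0.0385 14.5
```

```text
t: 5.07
position: [0.6279, -0.2145, 0.039]
tcp_rot: [3.116, 0.398, 0.002]
contact_force: [-0.2, 0.6, -1.2]
finger_gap: 0.0495
finger_force: 30.0
shift mm [-0.9  1.8  0.5] turn [ 0.04 -0.06  0.05] now [ 0.6279 -0.2145  0.039 ] yaw 14.5 q [-0.35  0.73  1.63  0.    0.78  0.97] t 5.07
```

```bash
python3 -m pendant '0 0.001 0.001 0 0 0 160;0 0.001 0.0015 0 0 0 160;0 0.001 0.0015 0 0 0 160'; python3 -m pendant '0 0 0 0 0 0 130;0 0 0 0 0 0 110;0 0 0 0 0 0 90;0 0 0 0 0 0 50;0 0 0 0 0 0 0;0 0 0 0 0 0 0;0 0 0 0 0 0 0;0 0 0 0 0 0 0'; python3 d.py 0.565 -0.205 0.24 14.5
```

```text
t: 5.32
position: [0.6282, -0.2152, 0.0385]
tcp_rot: [-3.116, -0.397, -0.002]
contact_force: [-2.8, 4.0, 8.8]
finger_gap: 0.0496
finger_force: 30.0
t: 5.98
position: [0.6276, -0.2155, 0.0366]
tcp_rot: [3.116, 0.397, -0.0]
contact_force: [0.1, 0.1, 0.0]
finger_gap: 0.0857
finger_force: 0.0
shift mm [ -58.   -25.9 -203.4] turn [-0.    0.01  0.03] now [ 0.6276 -0.2155  0.0366] yaw 14.5 q [-0.35  0.73  1.63 -0.    0.78  0.97] t 5.98
```

```bash
python3 -m pendant '0 0 -0.04 0 0 0 0;0 0 -0.08 0 0 0 0;0 0 -0.12 0 0 0 0;-0.02 -0.01 -0.16 0 0 0 0;-0.055 -0.024 -0.18 0 0 0 0;-0.09 -0.041 -0.2 0 0 0 0;-0.13 -0.06 -0.2 0 0 0 0;-0.17 -0.078 -0.2 0 0 0 0;-0.2 -0.092 -0.2 0 0 0 0;-0.21 -0.096 -0.2 0 0 0 0'
python3 - <<'E'
from rig import arm
from h import *
c=arm.read_camera("wrist");cv2.imwrite("pics/w2.png",c["pixels"]);np.savez("w2.npz",**c)
E
python3 w.py w2.npz white pres yellow herb green; python3 d.py 0.448 -0.187 0.04 14.5
```

```text
t: 6.82
position: [0.3946, -0.1734, 0.236]
tcp_rot: [-3.114, -0.397, 0.006]
contact_force: [0.6, 1.4, 0.3]
finger_gap: 0.088
finger_force: 0.0
white 758 rect [ 0.5836 -0.2296] [0.02 0.07] 14.6 circ [ 0.5922 -0.2274] 0.0351 z 0.0134 px 364.0 7.0
pres none
yellow 3436 rect [ 0.4515 -0.1945] [0.089 0.09 ] 20.2 circ [ 0.4516 -0.1944] 0.0624 z 0.0135 px 287.0 119.0
herb 2257 rect [ 0.4494 -0.1907] [0.046 0.047] 14.5 circ [ 0.4497 -0.191 ] 0.0316 z 0.0733 px 289.0 132.0
green none
shift mm [ 48.6  26.6 196.1] turn [-0.12  0.17  0.  ] now [ 0.3949 -0.1737  0.2363] yaw 14.5 q [-0.44  0.14  2.04 -0.    0.97  0.88] t 6.87
```

View pics/w2.png

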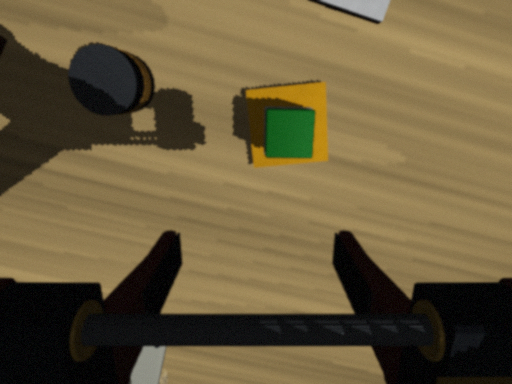

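Wrist view: herb tin (290,133) on the yellow stand, square to the image (yaw 14.5°), black tin (105,78) clear of the fingers.

```bash
python3 -m pendant '0.03 0.018 0 0 0 0 0;0.048 0.028 0.02 0 0 0 0;0.048 0.028 0.055 0 0 0 0;0.048 0.028 0.09 0 0 0 0;0.048 0.028 0.125 0 0 0 0;0.048 0.028 0.15 0 0 0 0;0.048 0.028 0.17 0 0 0 0;0.048 0.028 0.185 0 0 0 0;0.048 0.028 0.193 0 0 0 0;0.048 0.028 0.195 0 0 0 0'; python3 -m pendant '0 0 0 0 0 0 40;0 0 0 0 0 0 80;0 0 0 0 0 0 100;0 0 0 0 0 0 120;0 0 0 0 0 0 140;0 0 0 0 0 0 160;0 0 0 0 0 0 160;0 0 0 0 0 0 160;0 0 0 0 0 0 160'; python3 d.py 0.6065 -0.024 0.04 14.5
```

```text
t: 7.7
position: [0.4538, -0.1903, 0.0401]
tcp_rot: [-3.115, -0.397, 0.002]
contact_force: [0.2, -0.4, -1.0]
finger_gap: 0.088
finger_force: 0.0
t: 8.45
position: [0.454, -0.1905, 0.0421]
tcp_rot: [3.116, 0.397, 0.001]
contact_force: [-0.2, 0.3, 6.4]
finger_gap: 0.0476
finger_force: 29.9
shift mm [ 189.4 -122.9    2.2] turn [ 0.03 -0.03  0.04] now [ 0.454  -0.1905  0.0421] yaw 14.5 q [-0.42  0.56  2.02 -0.    0.56  0.9 ] t 8.45
```

```bash
python3 -m pendant '0 0 -0.01 0 0 0 160;0 0 -0.03 0 0 0 160;0 0 -0.06 0 0 0 160;0.015 -0.01 -0.08 0 0 0 160;0.042 -0.026 -0.08 0 0 0 160;0.072 -0.045 -0.08 0 0 0 160;0.102 -0.063 -0.08 0 0 0 160;0.132 -0.082 -0.08 0 0 0 160;0.162 -0.1 -0.08 0 0 0 160;0.185 -0.114 -0.08 0 0 0 160'; python3 -m pendant '0.009 -0.006 0 0 0 0 160;0.009 -0.006 0 0 0 0 160;0.009 -0.006 0 0 0 0 160';python3 d.py 0.6115 -0.0255 0.042 14.5
```

```text
t: 9.28
position: [0.6056, -0.0314, 0.1222]
tcp_rot: [-3.116, -0.399, -0.001]
contact_force: [0.6, 0.6, -2.7]
finger_gap: 0.0483
finger_force: 29.9
t: 9.53
position: [0.6104, -0.0255, 0.1214]
tcp_rot: [3.116, 0.399, -0.002]
contact_force: [-0.2, -0.6, -2.3]
finger_gap: 0.0477
finger_force: 29.9
shift mm [ 1.2  0.3 79.4] turn [-0.01  0.09  0.09] now [ 0.6104 -0.0255  0.1214] yaw 14.6 q [-0.06  0.55  1.73 -0.    0.86  1.26] t 9.53
```

```bash
python3 -m pendant '0.001 0 0.02 0 0 0 160;0.001 0 0.045 0 0 0 160;0.001 0 0.062 0 0 0 160;0.001 0 0.07 0 0 0 160;0.001 0 0.074 0 0 0 160;0.001 0 0.077 0 0 0 160;0.001 0 0.079 0 0 0 160;0.001 0 0.08 0 0 0 160;0.001 0 0.08 0 0 0 160'; python3 d.py 0.6115 -0.0255 0.042 14.5
```

```text
t: 10.28
position: [0.6128, -0.0254, 0.0424]
tcp_rot: [3.116, 0.397, 0.002]
contact_force: [-0.5, 0.1, -1.9]
finger_gap: 0.0483
finger_force: 29.9
shift mm [-1.3 -0.2  0.4] turn [ 0.02 -0.06  0.03] now [ 0.6128 -0.0254  0.0424] yaw 14.5 q [-0.06  0.67  1.75 -0.    0.72  1.26] t 10.28
```

```bash
python3 -m pendant '0 0 0.001 0 0 0 160;0 0 0.0015 0 0 0 160;0 0 0.0015 0 0 0 160'; python3 -m pendant '0 0 0 0 0 0 130;0 0 0 0 0 0 110;0 0 0 0 0 0 90;0 0 0 0 0 0 50;0 0 0 0 0 0 0;0 0 0 0 0 0 0;0 0 0 0 0 0 0;0 0 0 0 0 0 0'; python3 -m pendant '0 0 -0.04 0 0 0 0;0 0 -0.08 0 0 0 0;0 0 -0.12 0 0 0 0;-0.01 -0.02 -0.16 0 0 0 0;-0.025 -0.045 -0.18 0 0 0 0;-0.043 -0.075 -0.2 0 0 0 0;-0.063 -0.11 -0.2 0 0 0 0;-0.083 -0.145 -0.2 0 0 0 0;-0.103 -0.179 -0.2 0 0 0 0;-0.123 -0.213 -0.2 0 0 0 0';python3 -m pendant '-0.018 -0.031 0 0 0 0 0;-0.035 -0.06 0 0 0 0 0;-0.035 -0.06 0 0 0 0 0'
python3 - <<'E'
from rig import arm
from h import *
c=arm.read_camera("wrist");cv2.imwrite("pics/w3.png",c["pixels"]);np.savez("w3.npz",**c)
E
python3 w.py w3.npz red honey;python3 d.py 0.441 0.1905 0.04 14.5
```

```text
t: 10.53
position: [0.6129, -0.0253, 0.0422]
tcp_rot: [3.116, 0.398, 0.002]
contact_force: [-5.1, -0.7, 11.7]
finger_gap: 0.048
finger_force: 29.9
t: 11.2
position: [0.6123, -0.0252, 0.0401]
tcp_rot: [-3.116, -0.398, 0.0]
contact_force: [0.1, 0.0, 0.5]
finger_gap: 0.0858
finger_force: 0.0
t: 12.03
position: [0.4383, 0.151, 0.2404]
tcp_rot: [-3.116, -0.397, -0.001]
contact_force: [1.1, 1.3, -0.3]
finger_gap: 0.088
finger_force: 0.0
t: 12.28
position: [0.3871, 0.2018, 0.24]
tcp_rot: [-3.115, -0.403, 0.003]
contact_force: [-0.2, 0.0, 0.2]
finger_gap: 0.0876
finger_force: 0.0
red 3063 rect [0.4385 0.1946] [0.09  0.089] 68.2 circ [0.4382 0.1942] 0.0619 z 0.0134 px 268.0 121.0
honey 2388 rect [0.4407 0.19  ] [0.053 0.055] 14.7 circ [0.4407 0.1899] 0.0276 z 0.0733 px 283.0 132.0
shift mm [ 47.7  23.2 200.3] turn [-0.01  0.01  0.28] now [0.389  0.2008 0.2403] yaw 14.8 q [0.45 0.14 2.02 0.   0.98 1.76] t 12.33
```

```bash
python3 -m pendant '0.03 0.015 0 0 0 0 0;0.047 0.022 0.02 0 0 0 0;0.047 0.022 0.055 0 0 0 0;0.047 0.022 0.09 0 0 0 0;0.047 0.022 0.125 0 0 0 0;0.047 0.022 0.15 0 0 0 0;0.047 0.022 0.17 0 0 0 0;0.047 0.022 0.185 0 0 0 0;0.047 0.022 0.195 0 0 0 0;0.047 0.022 0.198 0 0 0 0'; python3 d.py 0.440 0.191 0.042 14.5
```

```text
t: 13.17
position: [0.4418, 0.189, 0.0406]
tcp_rot: [3.116, 0.396, -0.003]
contact_force: [-0.2, -1.0, -0.3]
finger_gap: 0.0879
finger_force: 0.0
shift mm [-1.3 -2.4 -1.4] turn [ 0.02  0.13 -0.01] now [0.4418 0.189  0.0406] yaw 14.5 q [ 0.38  0.55  2.04 -0.    0.55  1.7 ] t 13.17
```

```bash
python3 -m pendant '-0.001 -0.002 0 0 0 0 40;-0.001 -0.002 0 0 0 0 70;-0.001 -0.002 0 0 0 0 90;-0.001 -0.002 0 0 0 0 110;-0.001 -0.002 0 0 0 0 130;-0.001 -0.002 0 0 0 0 150;-0.001 -0.002 0 0 0 0 150;-0.001 -0.002 0 0 0 0 150;-0.001 -0.002 0 0 0 0 150'; python3 -m pendant '0 0 -0.01 0 0 0 150;0 0 -0.03 0 0 0 150;0 0 -0.06 0 0 0 150;0 0 -0.09 0 0 0 150;0 0 -0.11 0 0 0 150;0 0 -0.12 0 0 0 150;0 0 -0.12 0 0 0 150'; python3 d.py 0.4515 -0.1915 0.162 14.5
```

```text
t: 13.92
position: [0.441, 0.1916, 0.043]
tcp_rot: [-3.116, -0.398, -0.002]
contact_force: [0.3, -3.3, 6.3]
finger_gap: 0.0552
finger_force: 30.0
t: 14.5
position: [0.4415, 0.1921, 0.1645]
tcp_rot: [-3.115, -0.397, -0.007]
contact_force: [0.6, 0.6, -2.8]
finger_gap: 0.0553
finger_force: 30.0
shift mm [-86.7 373.9   1.9] turn [-0.04 -0.25  0.04] now [0.4415 0.1921 0.1645] yaw 14.5 q [0.39 0.32 2.   0.   0.82 1.7 ] t 14.5
```

```bash
python3 -m pendant '-0.003 0.014 0 0 0 0 150;-0.009 0.04 0 0 0 0 150;-0.016 0.07 0 0 0 0 150;-0.023 0.1 0 0 0 0 150;-0.03 0.13 0 0 0 0 150;-0.037 0.16 0 0 0 0 150;-0.044 0.19 0 0 0 0 150;-0.051 0.22 0 0 0 0 150;-0.058 0.25 0 0 0 0 150;-0.065 0.28 0 0 0 0 150'; python3 -m pendant '-0.007 0.03 0 0 0 0 150;-0.013 0.058 0 0 0 0 150;-0.019 0.082 0 0 0 0 150;-0.022 0.094 0 0 0 0 150;-0.022 0.094 0 0 0 0 150;-0.022 0.094 0 0 0 0 150'; python3 d.py 0.4515 -0.1915 0.042 14.5
```

```text
t: 15.33
position: [0.4465, -0.097, 0.1607]
tcp_rot: [-3.115, -0.397, 0.004]
contact_force: [0.8, 1.4, -3.5]
finger_gap: 0.0557
finger_force: 30.0
t: 15.83
position: [0.4492, -0.1919, 0.1611]
tcp_rot: [-3.115, -0.395, 0.003]
contact_force: [0.1, 1.0, -3.0]
finger_gap: 0.0556
finger_force: 30.0
shift mm [  2.5   0.4 119. ] turn [-0.1   0.1  -0.05] now [ 0.4492 -0.1919  0.1611] yaw 14.5 q [-0.43  0.34  1.98  0.    0.82  0.89] t 15.83
```

```bash
python3 -m pendant '0.002 0 0.02 0 0 0 150;0.002 0 0.05 0 0 0 150;0.002 0 0.08 0 0 0 150;0.002 0 0.097 0 0 0 150;0.002 0 0.106 0 0 0 150;0.002 0 0.112 0 0 0 150;0.002 0 0.116 0 0 0 150;0.002 0 0.118 0 0 0 150;0.002 0 0.118 0 0 0 150'; python3 -m pendant '0 0 0.001 0 0 0 150;0 0 0.0015 0 0 0 150;0 0 0.0015 0 0 0 150'; python3 d.py 0.4515 -0.1915 0.042 14.5
```

```text
t: 16.58
position: [0.4525, -0.1917, 0.0446]
tcp_rot: [3.116, 0.398, 0.001]
contact_force: [0.4, -0.0, -2.1]
finger_gap: 0.0557
finger_force: 30.0
t: 16.83
position: [0.4523, -0.192, 0.0432]
tcp_rot: [3.116, 0.397, 0.001]
contact_force: [0.8, 0.3, -1.9]
finger_gap: 0.0556
finger_force: 30.0
shift mm [-0.7 -0.7  1.2] turn [ 0.04 -0.04  0.03] now [ 0.4523 -0.192   0.0432] yaw 14.5 q [-0.43  0.56  2.02  0.    0.56  0.89] t 16.83
```

```bash
python3 -m pendant '0 0 0.001 0 0 0 150;0 0 0.0015 0 0 0 150;0 0 0.002 0 0 0 150;0 0 0.002 0 0 0 150'
```

```text
t: 17.17
position: [0.4524, -0.192, 0.0429]
tcp_rot: [3.116, 0.397, 0.002]
contact_force: [-6.6, 2.3, 26.5]
finger_gap: 0.0556
finger_force: 30.0
```

```bash
python3 -m pendant '0 0 0 0 0 0 120;0 0 0 0 0 0 100;0 0 0 0 0 0 80;0 0 0 0 0 0 40;0 0 0 0 0 0 0;0 0 0 0 0 0 0;0 0 0 0 0 0 0;0 0 0 0 0 0 0'; python3 -m pendant '0 0 -0.04 0 0 0 0;0 0 -0.08 0 0 0 0;0 0 -0.12 0 0 0 0;0.02 0.008 -0.16 0 0 0 0;0.05 0.02 -0.18 0 0 0 0;0.08 0.03 -0.2 0 0 0 0;0.105 0.04 -0.2 0 0 0 0;0.115 0.043 -0.2 0 0 0 0;0.115 0.043 -0.2 0 0 0 0;0.115 0.043 -0.2 0 0 0 0'
python3 - <<'E'
from rig import arm
from h import *
c=arm.read_camera("wrist");cv2.imwrite("pics/w4.png",c["pixels"]);np.savez("w4.npz",**c)
E
python3 w.py w4.npz white pres green herb;python3 d.py 0.628 -0.2155 0.038 14.5
```

```text
t: 17.83
position: [0.452, -0.1918, 0.0405]
tcp_rot: [-3.116, -0.397, 0.0]
contact_force: [0.2, -0.4, 0.0]
finger_gap: 0.0871
finger_force: 0.0
t: 18.67
position: [0.5728, -0.204, 0.2391]
tcp_rot: [-3.115, -0.398, 0.005]
contact_force: [-0.5, -0.6, 0.6]
finger_gap: 0.0877
finger_force: 0.0
white 3147 rect [ 0.6281 -0.2171] [0.09  0.089] 88.0 circ [ 0.628  -0.2172] 0.0627 z 0.0135 px 287.0 121.0
pres 1747 rect [ 0.6264 -0.2145] [0.046 0.047] 14.6 circ [ 0.6268 -0.2143] 0.0243 z 0.0673 px 281.0 131.0
green 2646 rect [ 0.6078 -0.0272] [0.091 0.089] 89.8 circ [ 0.6088 -0.0271] 0.0619 z 0.0135 px 127.0 89.0
herb 1007 rect [ 0.6079 -0.0288] [0.047 0.05 ] 14.4 circ [ 0.6088 -0.028 ] 0.0325 z 0.0732 px 93.0 92.0
shift mm [ 51.8  25.6 200.9] turn [-0.12  0.19  0.04] now [ 0.5722 -0.204   0.2391] yaw 14.5 q [-0.36  0.4   1.67 -0.    1.08  0.96] t 18.72
```

View pics/w4.png

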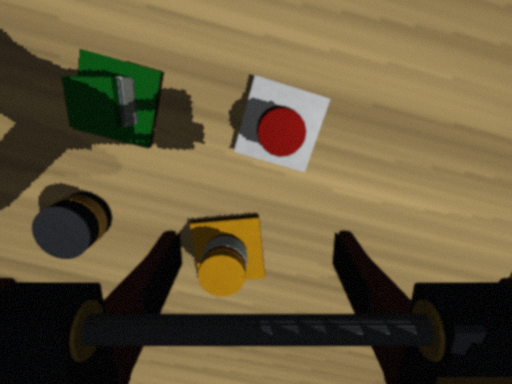

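Wrist view: preserve jar centred on the white stand (281,131), herb tin on green (115,100), honey jar on yellow (225,265), all upright. Next I fetch the preserve jar.

```bash
python3 -m pendant '0.03 0.015 0 0 0 0 0;0.05 0.024 0.02 0 0 0 0;0.05 0.024 0.055 0 0 0 0;0.05 0.024 0.09 0 0 0 0;0.05 0.024 0.125 0 0 0 0;0.05 0.024 0.15 0 0 0 0;0.05 0.024 0.17 0 0 0 0;0.05 0.024 0.185 0 0 0 0;0.05 0.024 0.197 0 0 0 0;0.05 0.024 0.201 0 0 0 0'; python3 -m pendant '0 0 0 0 0 0 40;0 0 0 0 0 0 80;0 0 0 0 0 0 100;0 0 0 0 0 0 120;0 0 0 0 0 0 140;0 0 0 0 0 0 160;0 0 0 0 0 0 160;0 0 0 0 0 0 160;0 0 0 0 0 0 160'; python3 -m pendant '0 0 -0.01 0 0 0 160;0 0 -0.03 0 0 0 160;0 0 -0.06 0 0 0 160;0 0 -0.09 0 0 0 160;0 0 -0.12 0 0 0 160;0 0 -0.14 0 0 0 160;0 0 -0.14 0 0 0 160'; python3 d.py 0.4385 0.195 0.177 14.5
```

```text
t: 19.55
position: [0.6269, -0.2149, 0.0378]
tcp_rot: [-3.115, -0.397, 0.004]
contact_force: [-0.5, -0.2, -0.4]
finger_gap: 0.0878
finger_force: 0.0
t: 20.3
position: [0.6289, -0.2153, 0.0404]
tcp_rot: [3.116, 0.397, 0.001]
contact_force: [-0.7, 0.7, 6.1]
finger_gap: 0.0493
finger_force: 30.0
t: 20.88
position: [0.6311, -0.2161, 0.1851]
tcp_rot: [3.113, 0.397, 0.011]
contact_force: [1.1, 0.1, -1.0]
finger_gap: 0.0494
finger_force: 30.0
shift mm [ -83.3 -446.3    5.5] turn [ 0.26 -0.39  0.04] now [ 0.6311 -0.2161  0.1851] yaw 14.5 q [-0.35  0.54  1.57  0.    1.02  0.97] t 20.88
```

```bash
python3 -m pendant '-0.003 -0.015 0 0 0 0 160;-0.008 -0.045 0 0 0 0 160;-0.014 -0.077 0 0 0 0 160;-0.02 -0.11 0 0 0 0 160;-0.026 -0.143 0 0 0 0 160;-0.032 -0.176 0 0 0 0 160;-0.038 -0.209 0 0 0 0 160;-0.044 -0.242 0 0 0 0 160;-0.05 -0.275 0 0 0 0 160;-0.056 -0.308 0 0 0 0 160'; python3 -m pendant '-0.006 -0.033 0 0 0 0 160;-0.012 -0.066 0 0 0 0 160;-0.018 -0.099 0 0 0 0 160;-0.022 -0.122 0 0 0 0 160;-0.025 -0.135 0 0 0 0 160;-0.025 -0.135 0 0 0 0 160;-0.025 -0.135 0 0 0 0 160'; python3 d.py 0.440 0.1948 0.04 14.5
```

```text
t: 21.72
position: [0.4953, 0.07, 0.1786]
tcp_rot: [-3.116, -0.397, 0.003]
contact_force: [0.8, -0.1, -1.9]
finger_gap: 0.0496
finger_force: 30.0
t: 22.3
position: [0.4381, 0.1934, 0.1789]
tcp_rot: [3.115, 0.4, -0.002]
contact_force: [-1.0, 0.2, -2.1]
finger_gap: 0.0493
finger_force: 30.0
shift mm [  2.4  -0.9 138.9] turn [0.02 0.09 0.15] now [0.4381 0.1934 0.1789] yaw 14.6 q [ 0.39  0.3   1.99 -0.    0.86  1.71] t 22.3
```

```bash
python3 -m pendant '0.002 -0.001 0.025 0 0 0 160;0.002 -0.001 0.055 0 0 0 160;0.002 -0.001 0.085 0 0 0 160;0.002 -0.001 0.108 0 0 0 160;0.002 -0.001 0.12 0 0 0 160;0.002 -0.001 0.128 0 0 0 160;0.002 -0.001 0.133 0 0 0 160;0.002 -0.001 0.136 0 0 0 160;0.002 -0.001 0.138 0 0 0 160;0.002 -0.001 0.138 0 0 0 160'; python3 -m pendant '0 0 0.0005 0 0 0 160;0 0 0.001 0 0 0 160;0 0 0.0015 0 0 0 160;0 0 0.0015 0 0 0 160'; python3 d.py 0.440 0.1948 0.04 14.5
```

```text
t: 23.13
position: [0.4411, 0.1947, 0.042]
tcp_rot: [-3.116, -0.397, -0.001]
contact_force: [-0.4, -0.4, -1.7]
finger_gap: 0.0496
finger_force: 30.0
t: 23.47
position: [0.4408, 0.1949, 0.0405]
tcp_rot: [-3.116, -0.398, -0.001]
contact_force: [0.1, -0.4, -1.3]
finger_gap: 0.0499
finger_force: 30.0
shift mm [-0.8 -0.1  0.5] turn [-0.   -0.03  0.05] now [0.4408 0.1949 0.0405] yaw 14.5 q [ 0.39  0.55  2.04 -0.    0.54  1.71] t 23.47
```

```bash
python3 -m pendant '0 0 0.0005 0 0 0 160;0 0 0.001 0 0 0 160;0 0 0.001 0 0 0 160'; python3 -m pendant '0 0 0 0 0 0 130;0 0 0 0 0 0 110;0 0 0 0 0 0 90;0 0 0 0 0 0 50;0 0 0 0 0 0 0;0 0 0 0 0 0 0;0 0 0 0 0 0 0;0 0 0 0 0 0 0'; python3 -m pendant '0 0 -0.03 0 0 0 0;0 0 -0.07 0 0 0 0;0 0 -0.11 0 0 0 0;-0.005 0 -0.14 0 0 0 0;-0.02 0 -0.17 0 0 0 0;-0.04 -0.01 -0.19 0 0 0 0;-0.05 -0.02 -0.2 0 0 0 0;-0.05 -0.02 -0.2 0 0 0 0;-0.05 -0.02 -0.2 0 0 0 0'
python3 - <<'E'
from rig import arm
from h import *
for n in("wrist","scene","side"):
    c=arm.read_camera(n);cv2.imwrite(f"pics/{n}5.png",c["pixels"]);np.savez(f"{n}5.npz",**c)
E
for n in wrist scene side; do echo $n; python3 w.py ${n}5.npz red pres yellow honey green herb; done
```

```text
t: 23.72
position: [0.4408, 0.1949, 0.0403]
tcp_rot: [-3.116, -0.398, -0.001]
contact_force: [-3.1, -0.5, 12.9]
finger_gap: 0.0496
finger_force: 30.0
t: 24.38
position: [0.4406, 0.1947, 0.0391]
tcp_rot: [3.116, 0.397, -0.0]
contact_force: [0.7, -0.1, 0.4]
finger_gap: 0.0856
finger_force: 0.0
t: 25.13
position: [0.3874, 0.2018, 0.2396]
tcp_rot: [-3.116, -0.4, -0.003]
contact_force: [0.1, -0.8, -0.5]
finger_gap: 0.0877
finger_force: 0.0
wrist
red 3818 rect [0.4384 0.1946] [0.09  0.089] 68.2 circ [0.438  0.1946] 0.0616 z 0.0134 px 274.0 124.0
pres 1850 rect [0.4376 0.1953] [0.048 0.049] 14.6 circ [0.4381 0.1952] 0.0248 z 0.0673 px 276.0 134.0
yellow 23 rect [0.4658 0.0216] [0.007 0.038] 60.1 circ [0.4643 0.019 ] 0.019 z 0.0206 px 418.0 144.0
honey none
green 1451 rect [ 0.5944 -0.0141] [0.071 0.067] 89.2 circ [ 0.5916 -0.0146] 0.0458 z 0.0135 px 485.0 53.0
herb none
scene
red 729 rect [0.4395 0.1969] [0.092 0.089] 67.9 circ [0.4402 0.1969] 0.0619 z 0.0131 px 291.0 259.0
pres 320 rect [0.44   0.1982] [0.05  0.049] 81.5 circ [0.4402 0.1981] 0.0264 z 0.067 px 294.0 245.0
yellow 420 rect [ 
[... 331 characters left out ...]
 [0.05  0.051] 13.9 circ [ 0.6088 -0.023 ] 0.0329 z 0.0731 px 189.0 205.0
side
red 739 rect [0.4358 0.1963] [0.091 0.091] 68.1 circ [0.4354 0.1983] 0.0599 z 0.0134 px 243.0 256.0
pres 323 rect [0.4338 0.1979] [0.047 0.052] 25.2 circ [0.432  0.1971] 0.0266 z 0.0672 px 242.0 238.0
yellow 371 rect [ 0.4457 -0.191 ] [0.082 0.095] 20.6 circ [ 0.4463 -0.1932] 0.0611 z 0.013 px 302.0 147.0
honey 240 rect [ 0.4467 -0.186 ] [0.052 0.055] 24.7 circ [ 0.4456 -0.1865] 0.0304 z 0.0729 px 301.0 129.0
green 469 rect [ 0.6039 -0.0235] [0.093 0.091] 89.6 circ [ 0.6028 -0.0212] 0.061 z 0.0131 px 223.0 171.0
herb 266 rect [ 0.6022 -0.0219] [0.048 0.054] 13.5 circ [ 0.603  -0.0217] 0.0339 z 0.073 px 221.0 151.0
```

View pics/scene5.png

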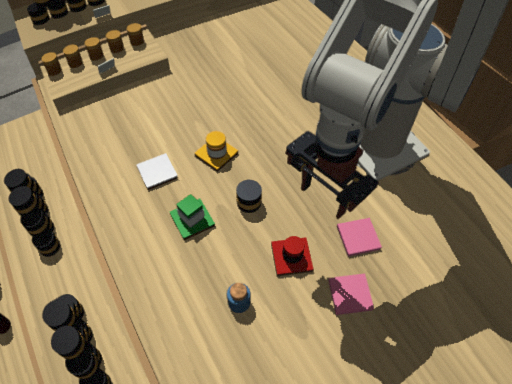

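The scene picture shows honey on yellow (215,145), herb tin on green (190,212) and preserve on red (293,250), all upright and within about 4 mm of the stand centres. The white stand (157,171) is empty, and the black tin and blue pot have not moved. Handing in.

```bash
python3 -c "
from rig import arm
print(arm.close_job())"
```

```text
the job is handed in; nothing more can be done
None
```

The job is handed in (no verdict was shown): the last pictures show honey on yellow, preserve on red and herbs on green, all upright and within about 5 mm of centre, with the white stand empty and the black tin and blue pot where they were.

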